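# Refit the forge blower's bayonet filter canister

### The job

Refit the filter canister to the forge blower's air inlet. It lies on its side in the cradle: stand it upright on its foot on the bench, let go of it there, then take it again (the handle bar on top is meant for turning it), line its two lugs up with the two slots (white marks) of the inlet's socket, push it down against the spring until its collar meets the rim, and twist it clockwise (seen from above) to the stop at the red marks. Leave it there, released, and leave the hammer, the can and the mug where they are.

Things in the scene. Friction and masses are not known exactly. Their poses are not given: they have to be found in the camera images.
- canister: Filter canister, 118 mm long, 0.24 to 0.39 kg. Origin: centre of its foot; z: axis from foot to handle; a half turn about z makes no difference. Foot: flat disc 42 mm wide, flaring to a 54 mm steel spigot at z = 8 mm; silver collar 66 mm wide, z = 30 to 36 mm. At the start it lies in the cradle, z and y level, axis 60 mm above the bench, foot roughly towards the robot.
- body_mid (a point): Point on the canister's axis at z = 62 mm, middle of its yellow body (54 mm in diameter, z = 36 to 88 mm) and about its centre of mass. Axes as the canister's.
- bar (a point): Centre of the black handle bar on the canister's top, z = 103 mm: 52 mm long along the canister's y (parallel to the lugs), 16 mm thick along x, 30 mm high (z = 88 to 118 mm). Axes as the canister's.
- lug (a point): Outer end of one of the canister's two dark lugs, at y = +36 mm, z = 13.5 mm (the other at y = -36 mm; 72 mm over both). Each is 16 mm wide along x, z = 9.5 to 17.5 mm.
- cradle: Fixed wooden cradle, base 160 x 50 x 14 mm, origin at the centre of its underside, x along the lying canister from foot to handle. Two V saddles, 10 mm long, at x = -20 and +20 mm carry the yellow body from below; they stay within 25 mm of the axis sideways, so fingers pass outside them. The canister's foot lies at about x = -61 mm.
- socket: Fixed green air-inlet housing of the forge blower, 130 x 130 mm, 66 mm high, with an upright silver bayonet socket in the middle, rim at z = 100 mm. Origin at the centre of the underside, z up. A grey air duct, lower than the housing top, sticks out 45 mm on its +x side. Canister pushed home: its origin at z = 70 mm here. Lugs lying on the rim: 90 mm.
- rim (a point): Centre of the socket's flat rim, z = 100 mm over the bench; outer diameter 92 mm. Bore 59 mm in diameter through a 10 mm thick ledge, 82 mm below the ledge. When the collar is on the rim, the lugs have 2.5 mm of room under the ledge; after a twist and letting go, the spring lifts the canister by that much.
- slot (a point): Middle of one of two opposite slots through the ledge, 24 mm wide, white marks; 36 mm from the axis. The slot line lies 60 degrees anticlockwise (from above) of the socket's y axis. Lugs go down here, then turn clockwise 60 degrees under the ledge; anticlockwise is blocked.
- stop (a point): Where a lug ends at the hard stop, red mark; 36 mm from the axis on the socket's +y (the other on -y). There the lug line and handle bar are parallel to the socket's y axis.
- pusher (a joint): Brass spring plate, 48 mm wide, in the bottom of the socket: m pushed down, 0 to 0.012. Its free top is 18 mm under the rim. It pushes up with 5.5 N at 0 and 11 N at 0.012, so the canister does not go in by its weight and springs back up if let go before it is twisted.
- hammer: Bystander: hammer, 260 mm long, lying; leave alone.
- flux_can: Bystander: blue can, 72 mm in diameter, 110 mm tall, standing; origin at the centre of its underside.
- mug: Bystander: white mug, 80 mm in diameter, 95 mm tall, standing; origin at the centre of its underside.

How it is judged:
By the outcome, as a careful person would: the job done as asked, in the order asked, and still so for the second after the job is handed in, with the robot touching nothing.
It also fails if it takes over 72 s, if anything falls off the work surface, if the arm or the gripper's body presses on something with over 40 N, if the wrist force passes 120 N, or if a joint passes its speed limit or range.

### The arm

A 6-joint arm with a two-finger parallel gripper is mounted at the origin on the work surface. World frame = base frame: x ahead of the robot, y to its left, z up, the work surface at z = 0. Lengths are in mm, angles in rad, forces in N, time in s.
With the tool pointing down it reaches from about 400 to 925 mm from the base axis. Payload 12.5 kg.
Tool frame: the origin (TCP) lies at the very end of the fingers, on their centre line; the grasp point (between the pads) lies 19 mm behind it (env.grasp_offset is the distance from the TCP to the grasp point, in mm); z points along the fingers, y is the direction in which the jaws open and shut (so a half turn about z gives the same grasp; the last joint's range is limited). The gripper opens to 95 mm and grips with 3 to 60 N. Pads are 20 mm wide; open, the fingers measure 119 mm over their backs; the gripper's body (75 mm by 180 mm) begins 59 mm behind the grasp point.
Start: joints at [1.053, 0.491, 1.559, -0, 1.092, -0.106], TCP at [250.148, 572.776, 214.661] pointing down, gripper open.
Joint ranges: [-3.1, 3.1], [-0.84, 2.19], [0.05, 2.79], [-1.13, 4.28], [0.06, 2.93], [-2.69, 2.69]. Speed limits (rad/s): [2.22, 2.22, 2.79, 3.14, 3.14, 3.14].

### API

Orientations are given as [roll, pitch, yaw] about the fixed x, y, z axes, in that order (R = Rz(yaw) Ry(pitch) Rx(roll)).
In Python, from cell import env gives the robot as it stands. The module is installed in compiled form; this text tells all that it offers.
- The arm moves only by the shell command python3 -m pendant 'ROWS'. ROWS is JSON, one flat list of numbers, 5 for each row, row after row: the shift along the tool's x, y, z as a fraction of full scale, then the turn about the tool's z as a fraction of full scale, then the gripper's target within -1 to 1 (shut at 1, half-way at 0, fully open at -1). In form: [x, y, z, turn, grip, x, y, z, turn, grip, ...]. A call has 1 to 10 rows; each row shifts and turns the commanded pose from where the row before left it, along the tool's axes as they then stand; what a row does not reach is not made up. Full scale, the value 1, is 0.4 m for a shift and 180 degrees for a turn. A row lasts 1/8 s, in which the tool goes at most 62.5 mm and 10.7 degrees, less where a joint would pass 70% of its speed; a pose out of reach is approached as far as the arm can. A call with a number of a shift or a turn outside -1 to 1 is refused whole. A call with a gripper value outside its range is refused whole. The fingers move at their own pace and stop on an object; the grip force is fixed at half the most. Time passes only in rows, so rows that do not move let the fingers close. It gives the time, the measured TCP pose, the force and the opening at its end, in the units of the state.
- env.state(): the state, without advancing time (a new reading comes with each control period).
- env.read_camera(name): name is "side" or "top" or "wrist"; returns the picture (480x640x3 uint8, red, green, blue); there is no depth.
- env.camera_model(name): a dict with "fx", "fy", "cx", "cy" (pixels), "view" (4x4, takes a point from world to camera coordinates); the wrist camera has in their place "tool_from_camera" (4x4, takes a point from camera to tool coordinates, whose origin is the TCP and whose axes are the flange's). Camera axes: x right, y down, z forward; pixel columns grow to the right and rows downward; lengths in mm; the calibration is good to about 2 mm. A picture is of the moment at which its call begins: read the wrist's pose just before it. camera_model takes no time and is no camera call.
- env.job_done(): hands the job in, once; it reports no verdict.
Trained networks look in the newest picture that a camera, given by its name, has taken for a name from the list of things; names that differ only in an ending like _2 or _b are one class to them, and where a whole thing is asked for, a point or a joint stands for the part that bears it (a point fixed in the world has none). Each returns a list of dicts, best first, with "confidence" (0 to 1); they miss things now and then, are a little off and sometimes report something else, mostly with a low value. They report only what shows in the picture. A call takes as long as a camera call.
- env.masks_of(thing, camera): "region" (480x640 bool, what is visible of it).
- env.landmark_of(thing, camera): "xyz" ([x, y, z] in mm, in world coordinates, good to about 4 mm: a listed point, or the origin of a listed thing).
The state is a dict: "t": time; "joints": joint angles; "qvel": joint speeds; "tau": joint torques, N m; "eef_pos": TCP position; "tcp_rot": TCP orientation; "ft_force": force on the tool from outside, world axes, zero at the start; "moment": the same for the moment, N m; "opening": opening from 0.0 (shut) to 1.0 (fully open).
Only numpy, scipy, OpenCV 4.12 (cv2) and the standard library are available. Lean on these libraries where they do the work, as an engineer would, in place of code of your own. Each camera call takes 0.05 s, during which the arm holds its last target.

## Working session

There is one attempt and no reset: what is moved stays moved. The work goes in short steps, Python scripts to look and compute and a shell command to move; the robot and the scene stay as the last step left them, time stands still between calls to the robot, and variables do not carry over. Pictures are saved under pics/ and viewed, and the job is handed in when it is done.

```bash
mkdir -p pics; ls; python3 - <<'E'
from cell import env
import cv2, numpy as np
s=env.state(); print({k:np.round(v,3).tolist() for k,v in s.items()}, env.grasp_offset)
for n in ["side","top"]:
    im=env.read_camera(n); cv2.imwrite(f"pics/{n}0.png",im[:,:,::-1])
    for th in ["canister","body_mid","bar","lug","cradle","socket","rim","slot","stop","hammer","flux_can","mug"]:
        r=env.landmark_of(th,n)
        print(n,th,[(np.round(d["xyz"],0).tolist(),round(d["confidence"],2)) for d in r[:3]])
    print({k:np.round(v,3).tolist() for k,v in env.camera_model(n).items()})
print(env.camera_model("wrist"), env.state()["t"])
E
```

```text
pics
{'t': 0.0, 'joints': [1.053, 0.492, 1.559, -0.0, 1.092, -0.106], 'qvel': [-0.001, 0.001, -0.0, -0.001, -0.0, -0.0], 'tau': [-0.0, -61.265, -25.818, 0.069, 0.048, -0.0], 'eef_pos': [250.021, 572.553, 214.04], 'tcp_rot': [-3.14, -0.0, 2.73], 'ft_force': [-0.556, 0.194, 0.736], 'moment': [0.018, -0.018, 0.035], 'opening': 1.0} 18.8
side canister [([470.0, -167.0, 62.0], 0.64)]
side body_mid [([533.0, -172.0, 62.0], 0.63)]
side bar [([571.0, -173.0, 62.0], 0.96), ([423.0, 439.0, 0.0], 0.16)]
side lug [([480.0, -130.0, 62.0], 0.97), ([476.0, 248.0, 100.0], 0.64)]
side cradle [([527.0, -169.0, -2.0], 0.97)]
side socket [([512.0, 226.0, 2.0], 0.97)]
side rim [([513.0, 225.0, 98.0], 0.63)]
side slot [([478.0, 246.0, 98.0], 0.69)]
side stop [([512.0, 260.0, 97.0], 0.94)]
side hammer [([775.0, 26.0, 2.0], 0.65)]
side flux_can [([411.0, -416.0, -1.0], 0.6)]
side mug [([423.0, 440.0, -2.0], 0.87)]
{'fx': 458.396, 'fy': 458.396, 'cx': 325.119, 'cy': 240.211, 'view': [[0.963, -0.27, -0.016, -575.92], [-0.215, -0.726, -0.654, 199.225], [0.165, 0.633, -0.757, 1098.791], [0.0, 0.0, 0.0, 1.0]]}
t
[... 550 characters left out ...]
top mug [([424.0, 438.0, -0.0], 0.87)]
{'fx': 460.024, 'fy': 460.024, 'cx': 319.852, 'cy': 233.111, 'view': [[0.028, -1.0, -0.005, -12.018], [-0.989, -0.027, -0.149, 588.664], [0.148, 0.009, -0.989, 1063.723], [0.0, 0.0, 0.0, 1.0]]}
{'fx': 369.0982999542921, 'fy': 369.0982999542921, 'cx': 314.4848203242585, 'cy': 236.09953708486276, 'tool_from_camera': array([[-2.49783482e-04, -9.64152497e-01, -2.65348638e-01,
         7.36885894e+01],
       [ 9.99999755e-01, -4.14166018e-04,  5.63544552e-04,
         3.72031082e-01],
       [-6.53241276e-04, -2.65348433e-01,  9.64152365e-01,
        -1.70164910e+02],
       [ 0.00000000e+00,  0.00000000e+00,  0.00000000e+00,
         1.00000000e+00]])} 1.3
```

View pics/side0.png

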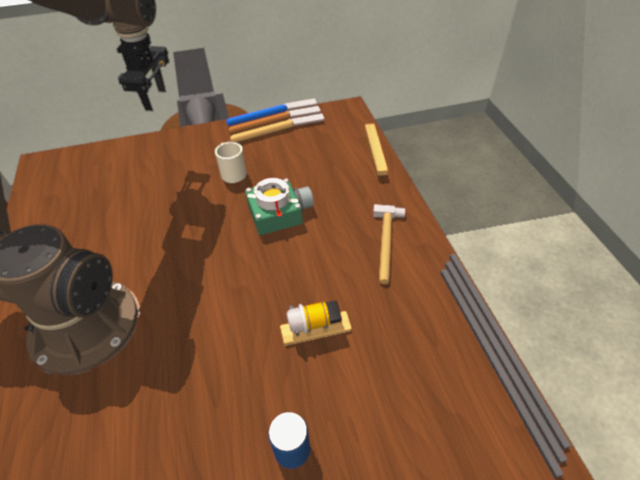

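View pics/top0.png

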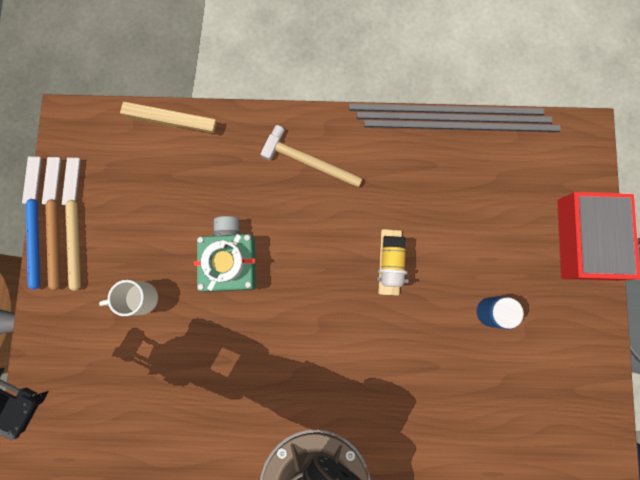

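Both views agree. The canister foot is at about (469,-167) and the bar at about (571,-173), so its yaw is about -3°. The socket is at about (512,226), with its white slots upper right and lower left and the red marks on ±y. Next I'll write a helper and look closer with the wrist camera.

```bash
cat > h.py <<'E'
from cell import env
import numpy as np, cv2
def tool(target=None,yaw=None):
    s=env.state(); p=np.array(s["eef_pos"]); psi=s["tcp_rot"][2]
    print("t",round(s["t"],2),"p",np.round(p,1).tolist(),"rot",np.round(s["tcp_rot"],3).tolist(),"F",np.round(s["ft_force"],1).tolist(),"M",np.round(s["moment"],2).tolist(),"open",round(s["opening"],3),"j6",round(s["joints"][5],2))
    if target is not None:
        y=psi if yaw is None else yaw
        d=np.array(target)-p
        turn=-((y-psi+np.pi)%(2*np.pi)-np.pi)/np.pi
        f=np.array([d[0]*np.cos(y)+d[1]*np.sin(y), d[0]*np.sin(y)-d[1]*np.cos(y), -d[2]])/400
        print("turn",round(turn,4),"then shift xyz",np.round(f,4).tolist())
def R(rpy):
    r,p,y=rpy; cx,sx,cy,sy,cz,sz=np.cos(r),np.sin(r),np.cos(p),np.sin(p),np.cos(y),np.sin(y)
    return np.array([[cz,-sz,0],[sz,cz,0],[0,0,1]])@np.array([[cy,0,sy],[0,1,0],[-sy,0,cy]])@np.array([[1,0,0],[0,cx,-sx],[0,sx,cx]])
def view(cam):
    """returns M (world->cam 4x4), K"""
    m=env.camera_model(cam); K=np.array([[m["fx"],0,m["cx"]],[0,m["fy"],m["cy"]],[0,0,1]])
    if cam!="wrist": return np.array(m["view"]),K
    s=env.state(); T=np.eye(4); T[:3,:3]=R(s["tcp_rot"]); T[:3,3]=s["eef_pos"]
    return np.linalg.inv(T@m["tool_from_camera"]),K
def pix2plane(cam,uv,z,V=None):
    M,K=V or view(cam); d=np.linalg.inv(K)@np.array([uv[0],uv[1],1.]); C=np.linalg.inv(M)
    o=C[:3,3]; d=C[:3,:3]@d; return o+d*(z-o[2])/d[2]
def proj(cam,X,V=None):
    M,K=V or view(cam); c=M[:3,:3]@np.array(X,float)+M[:3,3]; q=K@c; return q[:2]/q[2]
def shot(cam,name,crop=None):
    im=env.read_camera(cam)[:,:,::-1].copy(); 
    if crop: x0,y0,x1,y1,k=crop; im=cv2.resize(im[y0:y1,x0:x1],None,fx=k,fy=k,interpolation=cv2.INTER_CUBIC)
    cv2.imwrite(f"pics/{name}.png",im)
def lm(cam,*things):
    for th in things:
        r=env.landmark_of(th,cam); print(cam,th,[(np.round(d["xyz"],1).tolist(),round(d["confidence"],2)) for d in r[:3]])
E
python3 - <<'E'
from h import *
tool([560,-172,190],3.087)
E
```

```text
t 1.3 p [250.2, 572.8, 214.7] rot [3.141, 0.0, 2.73] F [-0.5, 0.2, -0.2] M [0.0, -0.0, -0.03] open 0.996 j6 -0.11
turn -0.1137 then shift xyz [-0.8751, -1.8169, 0.0616]
```

```bash
python3 -m pendant '[0,0,0,-0.057,-1, 0,0,0,-0.057,-1, -0.0625,-0.13,0,0,-1, -0.0625,-0.13,0,0,-1, -0.0625,-0.13,0,0,-1, -0.0625,-0.13,0,0,-1, -0.0625,-0.13,0,0,-1, -0.0625,-0.13,0,0,-1, -0.0625,-0.13,0,0,-1, -0.0625,-0.13,0,0,-1]'
python3 -m pendant '[-0.0625,-0.13,0,0,-1, -0.0625,-0.13,0,0,-1, -0.0625,-0.13,0,0,-1, -0.0625,-0.13,0,0,-1, -0.0625,-0.13,0,0,-1, -0.0625,-0.13,0.05,0,-1, 0,0,0,0,-1]'
python3 - <<'E'
from h import *
tool([581,-173,150],3.087)
shot("wrist","w1"); lm("wrist","canister","body_mid","bar","lug","cradle")
V=view("wrist"); 
tool()
E
```

```text
t: 2.55
eef_pos: [428.1, 144.9, 214.9]
tcp_rot: [3.141, 0.001, 3.088]
ft_force: [1.1, -0.4, 0.1]
opening: 1.0
t: 3.42
eef_pos: [560.8, -176.0, 192.7]
tcp_rot: [3.141, -0.002, 3.084]
ft_force: [-1.0, -0.0, -0.0]
opening: 1.001
t 3.42 p [560.8, -176.0, 192.7] rot [3.141, -0.002, 3.084] F [-1.0, -0.0, -0.0] M [0.07, -0.03, -0.0] open 1.001 j6 -1.93
turn -0.0008 then shift xyz [-0.0499, 0.0102, 0.1068]
wrist canister [([468.5, -166.9, 64.6], 0.95)]
wrist body_mid [([527.5, -167.4, 61.5], 0.64)]
wrist bar [([565.7, -172.1, 63.9], 0.66)]
wrist lug [([483.2, -133.4, 58.0], 0.97)]
wrist cradle []
t 3.73 p [560.6, -171.9, 195.3] rot [-3.141, 0.001, 3.089] F [0.4, -0.1, 0.6] M [0.04, 0.04, -0.01] open 1.002 j6 -1.93
```

View pics/w1.png

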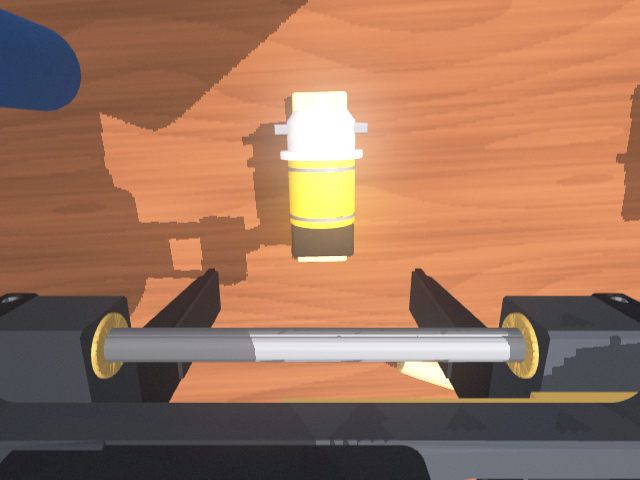

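```bash
python3 - <<'E'
from h import *
for uv,z in [((275.5,129),60),((366.5,127.5),60),((281,155),60),((362,154),60),((291.5,257),68),((353,257),68),((322.5,257),68),((291.5,224),68),((354,224),68)]:
    print(uv,z,np.round(pix2plane("wrist",uv,z),1))
tool()
E
```

```text
(275.5, 129) 60 [ 481.4 -198.6   60. ]
(366.5, 127.5) 60 [ 484.1 -126.3   60. ]
(281, 155) 60 [ 501.8 -195.8   60. ]
(362, 154) 60 [ 504.5 -130.3   60. ]
(291.5, 257) 68 [ 586.4 -192.6   68. ]
(353, 257) 68 [ 589.1 -140.5   68. ]
(322.5, 257) 68 [ 587.8 -166.3   68. ]
(291.5, 224) 68 [ 557.6 -190.6   68. ]
(354, 224) 68 [ 560.4 -138.9   68. ]
t 3.73 p [560.6, -171.9, 195.3] rot [-3.141, 0.001, 3.089] F [0.4, -0.1, 0.6] M [0.04, 0.04, -0.01] open 1.002 j6 -1.93
```

```bash
python3 -m pendant '[-0.028,0.007,0.1,0,-1, -0.028,0.007,0.1,0,-1, 0,0,0,0,-1]'
python3 - <<'E'
from h import *
shot("wrist","w2"); tool();tool();
E
```

```text
t: 4.1
eef_pos: [582.5, -167.2, 112.9]
tcp_rot: [3.14, -0.004, 3.089]
ft_force: [0.2, 0.2, -0.6]
opening: 1.001
t 4.15 p [583.1, -167.7, 114.7] rot [3.141, -0.001, 3.089] F [0.4, -0.3, -0.0] M [0.04, 0.06, -0.04] open 1.001 j6 -1.91
t 4.15 p [583.1, -167.7, 114.7] rot [3.141, -0.001, 3.089] F [0.4, -0.3, -0.0] M [0.04, 0.06, -0.04] open 1.001 j6 -1.91
```

View pics/w2.png

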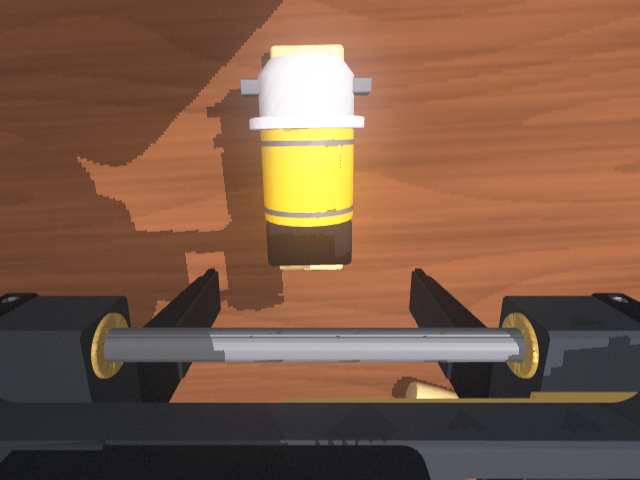

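```bash
python3 - <<'E'
from h import *
for uv,z in [((242,87),60),((371,85),60),((268,263),68),((351.5,263),68),((268,225),68),((352,223),68)]:
    print(uv,z,np.round(pix2plane("wrist",uv,z),1))
tool([583,-170,41],3.1)
E
```

```text
(242, 87) 60 [ 481.3 -203.5   60. ]
(371, 85) 60 [ 484.1 -130.2   60. ]
(268, 263) 68 [ 584.9 -196.7   68. ]
(351.5, 263) 68 [ 587.7 -144.8   68. ]
(268, 225) 68 [ 560.7 -194.6   68. ]
(352, 223) 68 [ 562.2 -143.8   68. ]
t 4.15 p [583.1, -167.7, 114.7] rot [3.141, -0.001, 3.089] F [0.4, -0.3, -0.0] M [0.04, 0.06, -0.04] open 1.001 j6 -1.91
turn -0.0034 then shift xyz [-0.0001, -0.0056, 0.1843]
```

```bash
python3 -m pendant '[0,-0.006,0.09,0,-1, 0,0,0.092,0,-1, 0,0,0,0,1, 0,0,0,0,1, 0,0,0,0,1, 0,0,0,0,1]'
python3 - <<'E'
from h import *
tool(); shot("wrist","w3")
E
```

```text
t: 4.9
eef_pos: [583.6, -171.1, 43.0]
tcp_rot: [-3.141, 0.002, 3.088]
ft_force: [-0.1, -0.2, -0.7]
opening: 0.634
t 4.9 p [583.6, -171.1, 43.0] rot [-3.141, 0.002, 3.088] F [-0.1, -0.2, -0.7] M [-0.0, 0.02, -0.03] open 0.634 j6 -1.91
```

View pics/w3.png

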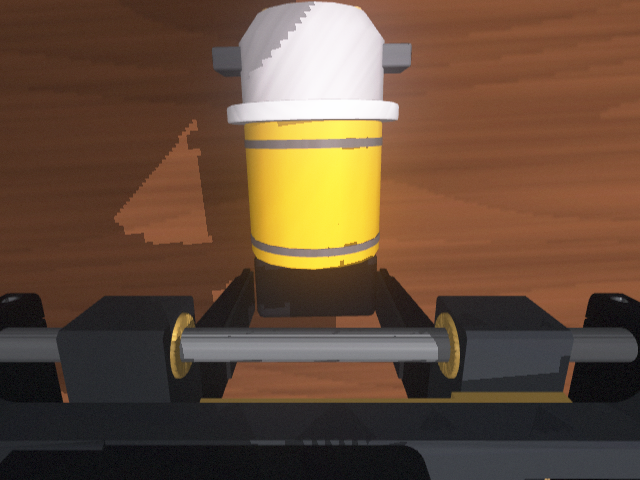

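```bash
python3 -m pendant '[0,0,0,0,1, 0,0,0,0,1, 0,0,0,0,1, 0,0,-0.1,0,1, 0,0,-0.1,0,1, 0,0,-0.1,0,1, 0,0,0,0,1]'
python3 - <<'E'
from h import *
tool(); shot("wrist","w4"); shot("side","s4",(200,180,420,400,3))
E
```

```text
t: 5.82
eef_pos: [584.1, -171.3, 164.3]
tcp_rot: [-3.14, 0.004, 3.088]
ft_force: [0.9, 0.5, -3.7]
opening: 0.537
t 5.83 p [584.1, -171.3, 164.3] rot [-3.14, 0.004, 3.088] F [0.9, 0.5, -3.7] M [0.03, -0.18, 0.05] open 0.537 j6 -1.91
```

View pics/w4.png

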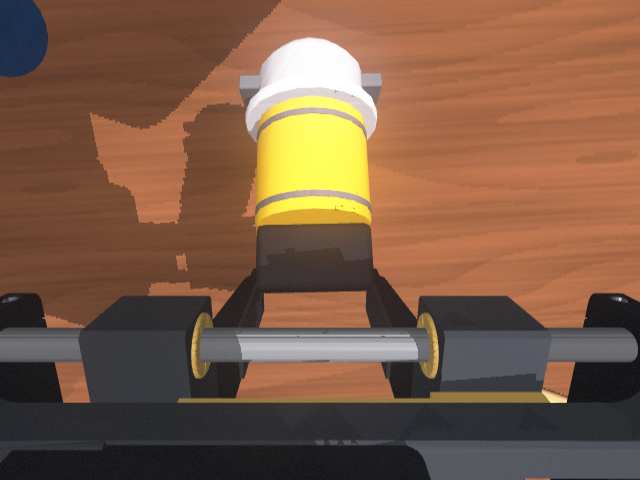

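View pics/s4.png

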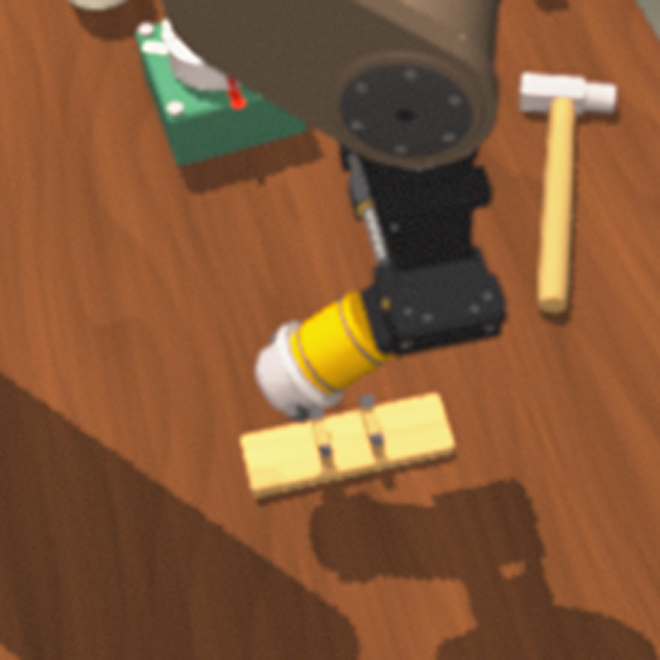

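It swings in the pads: the foot has dropped about 30°. I'll wait to see whether it keeps going.

```bash
python3 -m pendant '[0,0,0,0,1, 0,0,0,0,1, 0,0,0,0,1, 0,0,0,0,1]'
python3 - <<'E'
from h import *
tool(); shot("wrist","w5"); shot("side","s5",(200,180,420,400,3)); lm("side","canister","bar"); lm("wrist","canister","lug")
E
```

```text
t: 6.42
eef_pos: [583.1, -170.9, 161.5]
tcp_rot: [3.141, -0.0, 3.088]
ft_force: [0.6, -0.1, -2.5]
opening: 0.542
t 6.42 p [583.1, -170.9, 161.5] rot [3.141, -0.0, 3.088] F [0.6, -0.1, -2.5] M [0.03, -0.18, 0.03] open 0.542 j6 -1.91
side canister [([493.7, -167.3, 89.7], 0.67)]
side bar [([563.8, -169.3, 166.5], 0.86)]
wrist canister [([497.1, -165.3, 92.2], 0.96)]
wrist lug [([507.3, -134.8, 95.3], 0.57)]
```

View pics/s5.png

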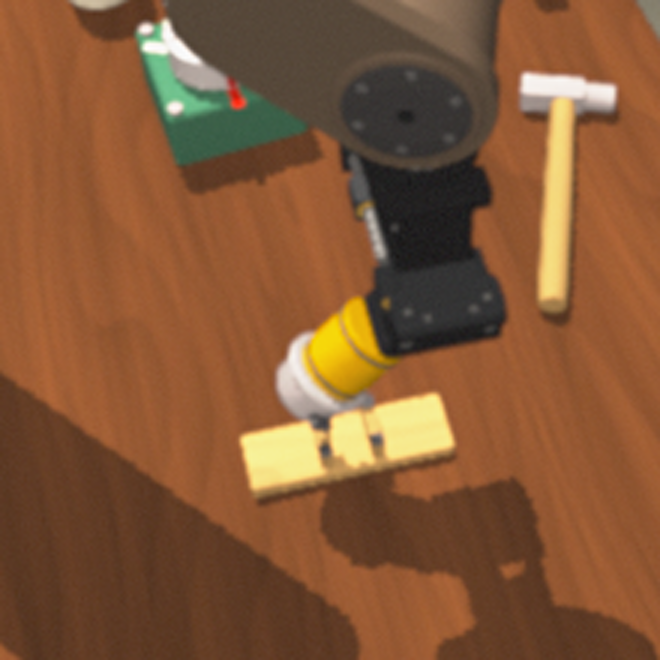

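View pics/w5.png

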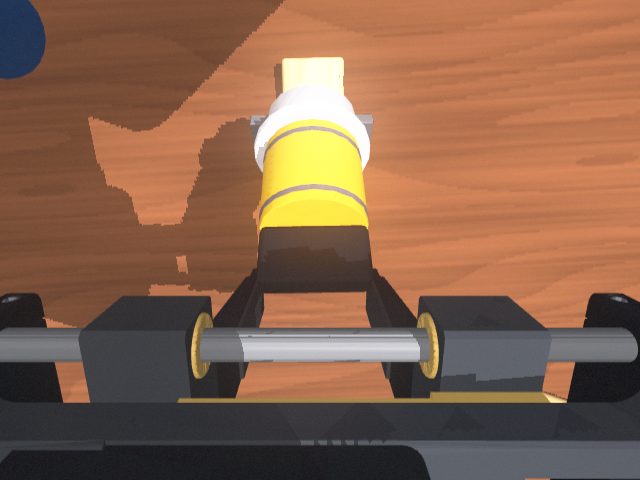

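```bash
python3 -m pendant '[0.01,0.1,0,0,1, 0.01,0.1,0,0,1, 0.01,0.1,0,0,1, 0.01,0.1,0,0,1, 0.01,0.08,0,0,1, 0,0,0,0,1, 0,0,0,0,1,0,0,0,0,1,0,0,0,0,1,0,0,0,0,1]'
python3 - <<'E'
from h import *
tool(); shot("wrist","w6"); shot("side","s6",(200,100,420,320,3)); lm("side","canister","bar"); lm("wrist","canister","lug")
E
```

```text
t: 7.98
eef_pos: [573.5, 21.4, 161.8]
tcp_rot: [3.142, 0.0, 3.087]
ft_force: [0.6, 0.6, -3.2]
opening: 0.54
t 7.97 p [573.5, 21.4, 161.8] rot [3.142, 0.0, 3.087] F [0.6, 0.6, -3.2] M [0.03, -0.15, -0.05] open 0.54 j6 -1.59
side canister [([486.8, 23.2, 89.2], 0.94), ([495.7, 58.7, 100.8], 0.22)]
side bar [([554.8, 20.7, 167.1], 0.95), ([410.6, -416.2, 1.1], 0.31)]
wrist canister [([487.2, 24.3, 90.8], 0.59)]
wrist lug [([497.5, 60.3, 101.4], 0.67)]
```

View pics/s6.png

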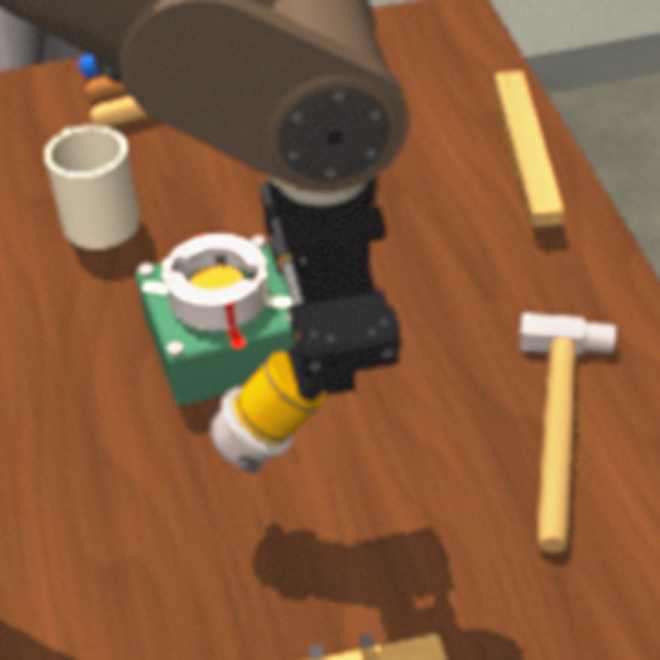

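```bash
python3 -m pendant '[0,0,0,0.0556,1, 0,0,0,0.0556,1, 0,0,0,0.0556,1, 0,0,0,0.0556,1, 0,0,0,0.0556,1, 0,0,0,0.0556,1, 0,0,0,0.0556,1, 0,0,0,0.0556,1, 0,0,0,0.0552,1, 0,0,0,0,1]'
python3 - <<'E'
from h import *
tool([512,22,109]); lm("side","socket","rim"); shot("wrist","w7"); lm("wrist","canister","lug","socket","rim","slot","stop")
E
```

```text
t: 9.52
eef_pos: [573.4, 21.9, 161.8]
tcp_rot: [-3.141, 0.0, 1.518]
ft_force: [-0.5, -0.0, -3.0]
opening: 0.541
t 9.53 p [573.4, 21.9, 161.8] rot [-3.141, 0.0, 1.518] F [-0.5, -0.0, -3.0] M [-0.28, 0.09, -0.02] open 0.541 j6 -0.02
turn -0.0 then shift xyz [-0.0077, -0.1534, 0.132]
side socket [([509.1, 225.3, 6.5], 0.55), ([777.3, 25.8, 4.8], 0.54)]
side rim [([511.9, 227.5, 102.7], 0.77)]
wrist canister [([576.8, 109.6, 92.0], 0.71)]
wrist lug [([613.4, 100.5, 99.5], 0.8), ([575.3, 109.1, 91.9], 0.67)]
wrist socket []
wrist rim []
wrist slot []
wrist stop []
```

View pics/w7.png

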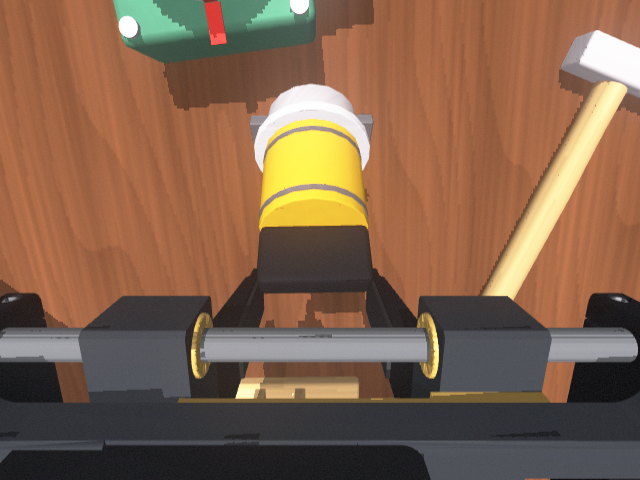

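```bash
python3 - <<'E'
from h import *
for uv,z in [((219,43),66),((210,2),66),((128,27),66),((300,5),66),((165,61),66),((312,40),66),((118,15),66)]:
    print(uv,z,np.round(pix2plane("wrist",uv,z),1))
im=env.read_camera("top"); 
V=view("top")
# red marks and white screws in top picture
hsv=cv2.cvtColor(im,cv2.COLOR_RGB2HSV)
m=((hsv[...,0]<8)|(hsv[...,0]>172))&(hsv[...,1]>150)&(hsv[...,2]>100)
m[:200]=0;m[320:]=0;m[:,:180]=0;m[:,280:]=0
n,l,st,c=cv2.connectedComponentsWithStats(m.astype(np.uint8))
for i in range(1,n):
    if st[i][4]>5: print(st[i],c[i],np.round(pix2plane("top",c[i],66,V),1),np.round(pix2plane("top",c[i],100,V),1))
cv2.imwrite("pics/t7.png",cv2.resize(im[210:310,170:290,::-1],None,fx=6,fy=6,interpolation=cv2.INTER_CUBIC))
E
```

```text
(219, 43) 66 [519.3 157.4  66. ]
(210, 2) 66 [516.5 181.3  66. ]
(128, 27) 66 [461.7 169.9  66. ]
(300, 5) 66 [573.6 176.5  66. ]
(165, 61) 66 [482.3 148.6  66. ]
(312, 40) 66 [580.1 156.   66. ]
(118, 15) 66 [456.6 177.1  66. ]
[242 259  10   4  34] [246.91176471 260.44117647] [516.1 173.   66. ] [513.2 167.4 100. ]
[193 261   7   5  27] [195.77777778 263.        ] [506.8 292.4  66. ] [504.2 283.  100. ]
```

View pics/t7.png

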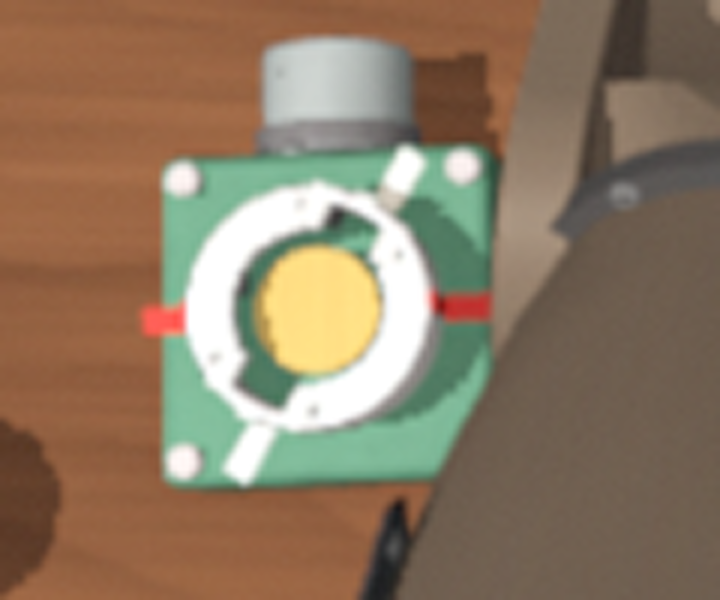

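```bash
python3 -m pendant '[0,-0.075,0.065,0,1, 0,-0.075,0.065,0,1, 0.06,0,0,0,1, 0.05,0,0,0,1, 0.03,0,0,0,1, 0.03,0,0,0,1, 0,0,0,0,1]'
python3 - <<'E'
from h import *
tool([512,128,109]); shot("wrist","w8"); lm("wrist","canister","lug")
E
```

```text
t: 10.9
eef_pos: [517.2, 93.5, 109.8]
tcp_rot: [3.141, -0.0, 1.518]
ft_force: [0.6, -1.1, -3.5]
opening: 0.541
t 10.9 p [517.2, 93.5, 109.8] rot [3.141, -0.0, 1.518] F [0.6, -1.1, -3.5] M [-0.36, 0.06, 0.06] open 0.541 j6 0.11
turn -0.0 then shift xyz [0.0856, -0.0177, 0.0021]
wrist canister [([519.9, 137.5, 12.2], 0.93)]
wrist lug [([553.9, 134.1, 26.4], 0.96)]
```

View pics/w8.png

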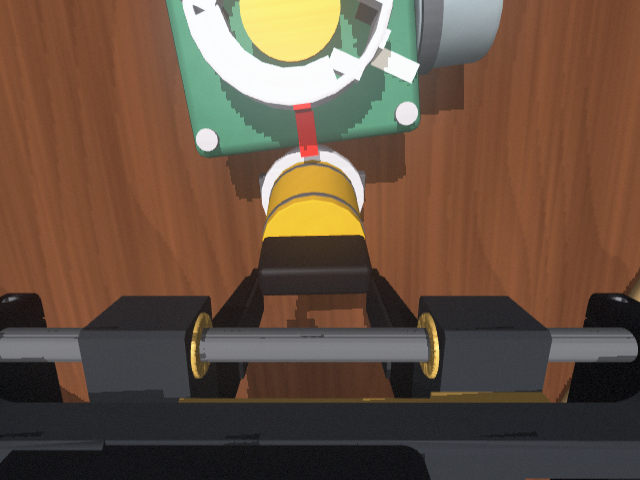

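```bash
python3 -m pendant '[0.025,-0.003,-0.015,0,1, 0.025,0,-0.012,0,1, 0.025,0,0,0,1, 0.01,0,0,0,1, 0,0,0,0,1]'
python3 - <<'E'
from h import *
tool([512,128,109]); shot("wrist","w9"); lm("wrist","canister","lug"); lm("side","canister","lug","bar"); shot("side","s9",(200,100,420,320,3))
E
```

```text
t: 11.68
eef_pos: [517.8, 127.4, 120.5]
tcp_rot: [3.141, -0.0, 1.518]
ft_force: [1.2, -2.5, -2.1]
opening: 0.545
t 11.68 p [517.8, 127.4, 120.5] rot [3.141, -0.0, 1.518] F [1.2, -2.5, -2.1] M [-0.7, -0.25, -0.0] open 0.545 j6 0.17
turn -0.0 then shift xyz [0.0007, -0.0147, 0.0287]
wrist canister [([518.0, 127.5, 19.2], 0.85)]
wrist lug [([554.7, 125.1, 31.5], 0.73)]
side canister [([486.8, 23.2, 89.2], 0.94), ([495.7, 58.7, 100.8], 0.22)]
side lug [([497.8, 57.5, 100.1], 0.56), ([422.3, 444.4, -0.9], 0.33)]
side bar [([554.8, 20.7, 167.1], 0.95), ([410.6, -416.2, 1.1], 0.31)]
```

View pics/w9.png

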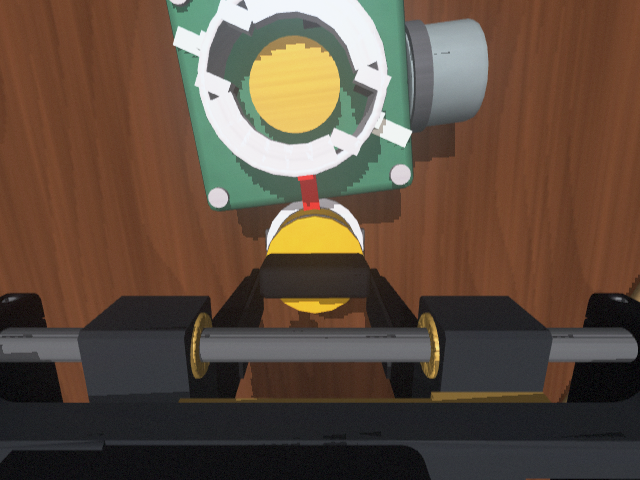

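View pics/s9.png

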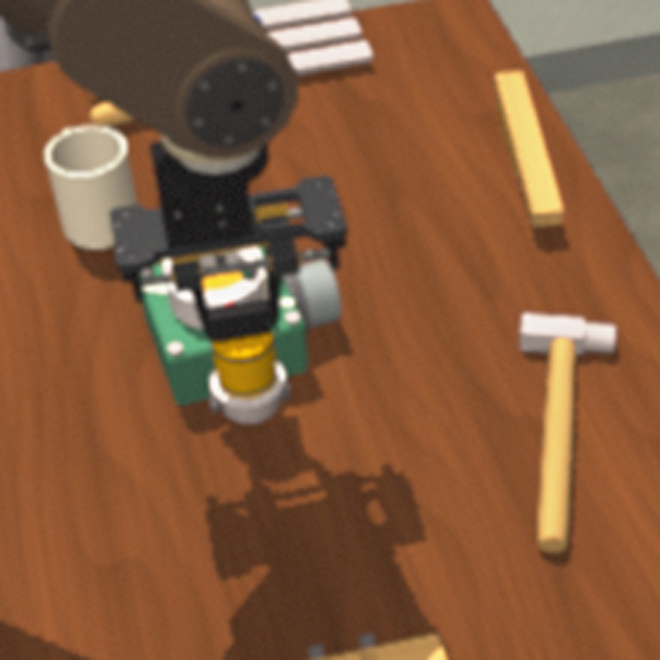

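```bash
python3 -m pendant '[-0.04,0,0,0,1, -0.06,0,0,0,1, -0.06,0,0,0,1, 0,0,0.02,0,1, 0,0,0.015,0,1, 0,0,0,0,1]'
python3 - <<'E'
from h import *
tool(); shot("wrist","w10"); lm("wrist","canister","lug"); shot("side","s10",(200,100,420,320,3)); lm("side","canister","lug","bar"); tool()
E
```

```text
t: 12.78
eef_pos: [514.1, 63.4, 106.1]
tcp_rot: [-3.141, -0.0, 1.518]
ft_force: [0.1, 0.3, -3.4]
opening: 0.546
t 12.78 p [514.1, 63.4, 106.1] rot [-3.141, -0.0, 1.518] F [0.1, 0.3, -3.4] M [-0.02, 0.04, 0.04] open 0.546 j6 0.05
wrist canister [([514.9, 64.8, 3.2], 0.92)]
wrist lug [([551.1, 62.9, 17.3], 0.9)]
side canister [([511.7, 63.8, 5.2], 0.79)]
side lug []
side bar [([513.4, 69.9, 106.4], 0.77)]
t 13.12 p [514.4, 63.3, 106.8] rot [3.141, -0.0, 1.517] F [1.4, -0.6, -2.3] M [-0.11, 0.02, -0.02] open 0.541 j6 0.05
```

View pics/s10.png

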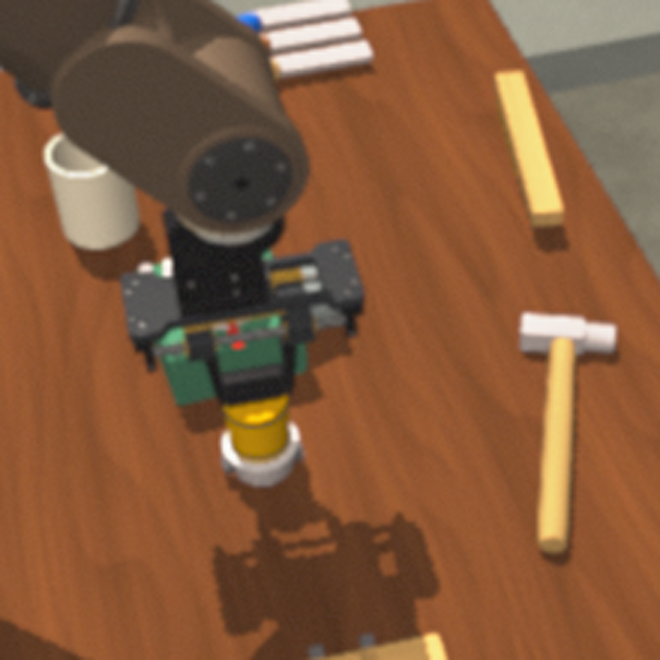

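```bash
python3 -m pendant '[0,0,0.0075,0,1, 0,0,0.005,0,1, 0,0,0,0,1]'; python3 -m pendant '[0,0,0.005,0,1,0,0,0,0,1]'; python3 -m pendant '[0,0,0.005,0,1,0,0,0,0,1]'
```

```text
t: 13.5
eef_pos: [516.3, 62.7, 104.5]
tcp_rot: [3.136, 0.0, 1.517]
ft_force: [-2.8, -4.7, 30.7]
opening: 0.544
t: 13.75
eef_pos: [517.1, 62.6, 103.5]
tcp_rot: [3.133, 0.0, 1.517]
ft_force: [-3.8, -5.5, 41.2]
opening: 0.544
t: 14.0
eef_pos: [516.9, 62.5, 101.7]
tcp_rot: [3.133, 0.0, 1.518]
ft_force: [-4.6, -6.6, 44.6]
opening: 0.541
```

Contact came earlier than I expected and the tool is now pressing on the bench. I'll ease off before releasing.

```bash
python3 -m pendant '[0,0,-0.008,0,1, 0,0,0,0,1]'; python3 -m pendant '[0,0,-0.0025,0,1, 0,0,0,0,1]'
```

```text
t: 14.25
eef_pos: [515.3, 62.9, 102.0]
tcp_rot: [3.139, 0.0, 1.517]
ft_force: [-1.7, -2.4, 15.2]
opening: 0.544
t: 14.5
eef_pos: [515.0, 63.0, 102.1]
tcp_rot: [3.14, -0.0, 1.517]
ft_force: [0.9, -1.4, 6.1]
opening: 0.54
```

```bash
python3 -m pendant '[0,0,0,0,-1, 0,0,0,0,-1, 0,0,0,0,-1, 0,0,0,0,-1]'; python3 - <<'E'
from h import *
tool(); shot("wrist","w11")
E
python3 -m pendant '[0,0,-0.08,0,-1, 0,0,-0.1,0,-1, -0.08,0,-0.07,0,-1, 0,0,0,0,-1]'; python3 - <<'E'
from h import *
tool(); shot("wrist","w12"); lm("wrist","canister","lug","bar","socket","rim","slot","stop"); shot("side","s12",(200,100,420,320,3)); lm("side","canister","lug","bar")
shot("top","t12",(170,200,350,320,4)); lm("top","canister","lug","bar"); tool()
E
```

```text
t: 15.0
eef_pos: [514.3, 63.1, 101.7]
tcp_rot: [-3.141, -0.0, 1.517]
ft_force: [0.1, 0.2, 0.1]
opening: 0.904
t 15.0 p [514.3, 63.1, 101.7] rot [-3.141, -0.0, 1.517] F [0.1, 0.2, 0.1] M [-0.1, 0.03, 0.01] open 0.904 j6 0.05
t: 15.55
eef_pos: [513.3, 30.0, 203.6]
tcp_rot: [3.138, 0.0, 1.516]
ft_force: [0.1, -0.4, -0.5]
opening: 1.0
t 15.55 p [513.3, 30.0, 203.6] rot [3.138, 0.0, 1.516] F [0.1, -0.4, -0.5] M [-0.07, 0.03, -0.03] open 1.0 j6 -0.01
wrist canister [([514.9, 66.4, 1.3], 0.83)]
wrist lug [([547.8, 62.9, 15.9], 0.57)]
wrist bar [([510.0, 66.1, 107.2], 0.64)]
wrist socket []
wrist rim []
wrist slot []
wrist stop []
side canister [([514.5, 66.0, 2.8], 0.57)]
side lug [([547.7, 66.6, 17.1], 0.72)]
side bar [([511.5, 64.8, 104.8], 0.56)]
top canister []
top lug []
top bar []
t 16.35 p [512.7, 31.1, 201.8] rot [3.142, -0.0, 1.517] F [0.2, 0.4, 0.1] M [-0.07, 0.08, 0.03] open 0.995 j6 -0.01
```

View pics/w12.png

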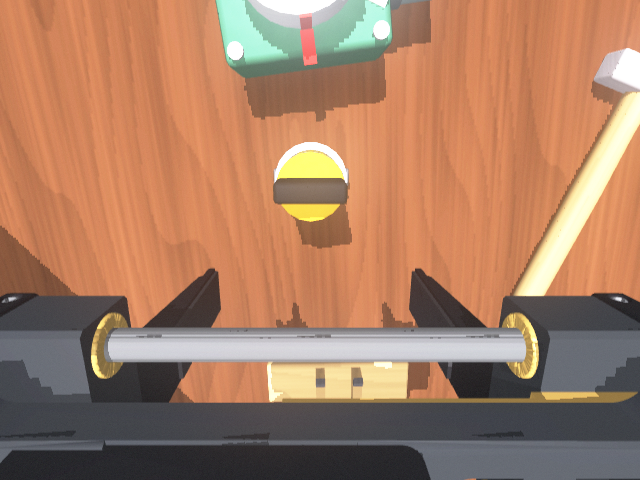

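View pics/s12.png

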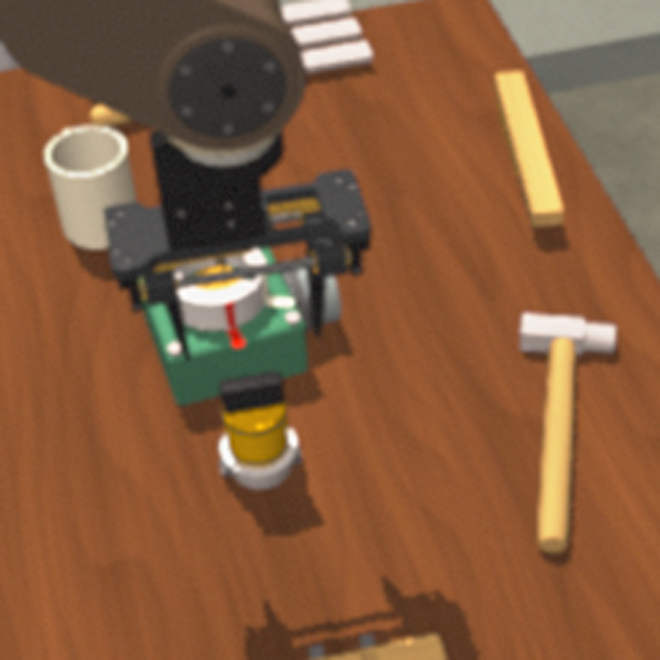

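View pics/t12.png

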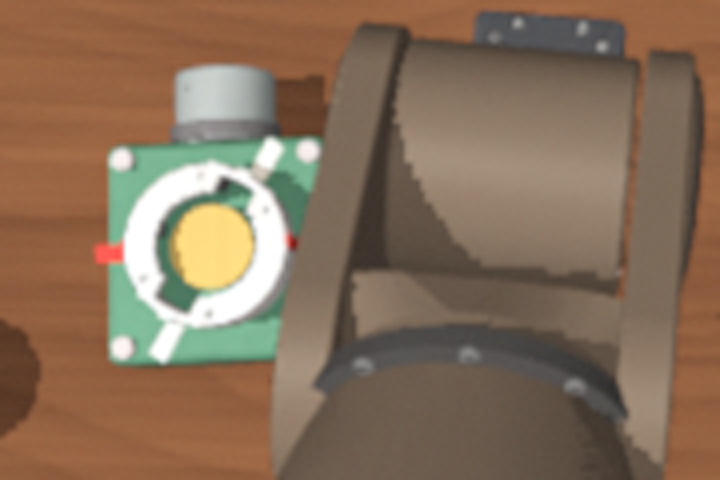

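The canister is standing upright and free at about (514,64), with its bar along world x. Now I'll move forward to look closely at the socket.

```bash
python3 -m pendant '[0.11,0,0,0,-1, 0.12,0,0,0,-1, 0.12,0,0,0,-1, 0,0,0,0,-1, 0,0,0,0,-1]'; python3 - <<'E'
from h import *
P=[];Q=[]
for i in range(5):
    s=env.state(); P.append(s["eef_pos"]); Q.append(np.unwrap([3.14,*s["tcp_rot"]])[1:]); im=env.read_camera("wrist")
print(np.round(P,1).tolist()); print(np.round(Q,4).tolist())
cv2.imwrite("pics/w13.png",im[:,:,::-1]); np.savez("w13.npz",p=np.mean(P,0),q=Q[-1])
lm("wrist","rim","slot","stop","socket")
E
```

```text
t: 16.98
eef_pos: [520.0, 170.6, 201.7]
tcp_rot: [-3.141, 0.0, 1.518]
ft_force: [-0.0, -0.7, -1.0]
opening: 0.998
[[520.0, 170.6, 201.7], [520.1, 170.2, 201.8], [520.2, 170.0, 201.8], [520.3, 169.9, 201.9], [520.3, 170.0, 201.9]]
[[3.1418, 6.2834, 7.8009], [3.1418, 6.2833, 7.7999], [3.1417, 6.2833, 7.7993], [3.1415, 0.0, 1.5158], [3.1415, -0.0001, 1.5157]]
wrist rim []
wrist slot [([480.3, 239.5, 104.2], 0.66)]
wrist stop [([509.2, 266.9, 102.9], 0.69)]
wrist socket [([512.7, 226.2, 2.5], 0.72)]
```

View pics/w13.png

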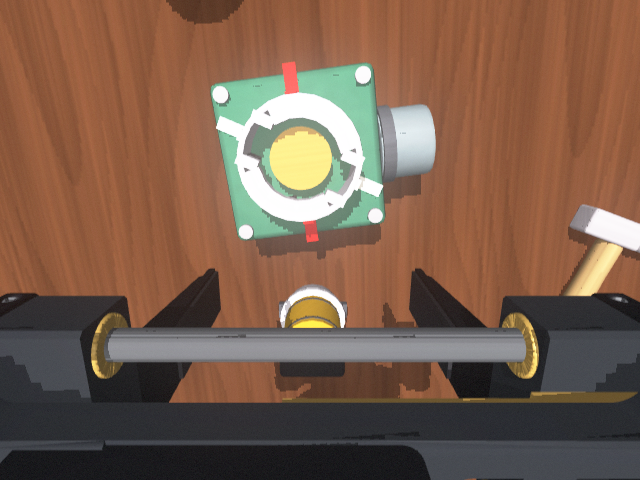

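```bash
python3 - <<'E'
from h import *
d=np.load("w13.npz"); m=env.camera_model("wrist"); K=np.array([[m["fx"],0,m["cx"]],[0,m["fy"],m["cy"]],[0,0,1]])
T=np.eye(4);T[:3,:3]=R([np.pi,0,1.5157]);T[:3,3]=d["p"]; V=(np.linalg.inv(T@m["tool_from_camera"]),K)
P=lambda uv,z: pix2plane("wrist",uv,z,V)
sc=np.array([P(u,69) for u in [(220.5,94),(362.5,74.5),(376,215.5),(246,232)]]); print("screws",np.round(sc[:,:2],1).tolist(),"ctr",np.round(sc.mean(0),1))
for i in range(4):
    e=sc[(i+1)%4]-sc[i]; print(round(np.hypot(*e[:2]),1), round(np.degrees(np.arctan2(e[1],e[0])),1))
for a,b,z in [((290,64),(292,92),66),((310,225),(312,240),66)]: print("red",P(a,z)[:2],P(b,z)[:2])
r1=P((290.5,78),68);r2=P((311.5,232),68); e=r1-r2; print("red line",r1,r2,np.degrees(np.arctan2(e[1],e[0])),(r1+r2)/2)
w1=P((231,127.5),67);w2=P((370.5,186),67); e=w1-w2; print("white line",w1,w2,np.degrees(np.arctan2(e[1],e[0])),(w1+w2)/2)
im=cv2.imread("pics/w13.png"); g=cv2.inRange(im,(215,215,215),(255,255,255)); g[:88]=0;g[226:]=0;g[:,:234]=0;g[:,366:]=0
n,l,st,c=cv2.connectedComponentsWithStats(g); i=1+np.argmax(st[1:,4]); print(st[i])
cnt=max(cv2.findContours((l==i).astype(np.uint8),cv2.RETR_EXTERNAL,cv2.CHAIN_APPROX_NONE)[0],key=len); h=cv2.convexHull(cnt)[:,0,:].astype(float)
X=np.array([P(u,100)[:2] for u in h]); 
A=np.c_[2*X,np.ones(len(X))]; s=np.linalg.lstsq(A,(X**2).sum(1),rcond=None)[0]; r=np.sqrt(s[2]+s[:2]@s[:2]); print("rim c",s[:2],"r",r, np.abs(np.hypot(*(X-s[:2]).T)-r).max())
# plate
hsv=cv2.cvtColor(im,cv2.COLOR_BGR2HSV); pm=cv2.inRange(hsv,(18,120,120),(32,255,255)); pm[:120]=0;pm[200:]=0
M=cv2.moments(pm,True); u=(M["m10"]/M["m00"],M["m01"]/M["m00"]); print("plate",u,P(u,82),M["m00"])
E
```

```text
screws [[454.8, 278.9], [564.3, 286.7], [573.3, 176.6], [462.9, 168.4]] ctr [513.8 227.6  69. ]
109.7 4.1
110.5 -85.3
110.6 -175.7
110.8 94.2
red [509.63749054 297.58720517] [509.7314937  277.56510733]
red [517.46899501 170.74495528] [518.41224721 157.36679971]
red line [509.40605488 287.41027139  68.        ] [518.4382157  165.03656007  68.        ] 94.221233674834 [513.92213529 226.22341573  68.        ]
white line [459.6025814 253.835557   67.       ] [569.34114224 201.31222403  67.        ] 154.42317922052388 [514.47186182 227.57389052  67.        ]
[ 234   92  132  130 6503]
rim c [513.50637782 227.81517192] r 46.35149431392714 6.994784695015042
plate (292.8, 136.11428571428573) [508.92433334 244.55776344  82.        ] 35.0
```

```bash
python3 -m pendant '[-0.13,-0.007,0,-0.0556,-1, -0.13,-0.006,0,-0.0556,-1, 0,0,0,-0.0556,-1, 0,0,0,-0.0556,-1, 0,0,0,-0.0556,-1, 0,0,0,-0.0556,-1, 0,0,0,-0.0556,-1, 0,0,0,-0.0556,-1, 0,0,0,-0.0552,-1, 0,0,0,0,-1]'; python3 - <<'E'
from h import *
tool([514.5,64.5,150],3.087); shot("wrist","w14"); lm("wrist","bar","canister"); tool([514.5,64.5,150],3.087)
E
```

```text
t: 18.68
eef_pos: [518.5, 67.2, 201.9]
tcp_rot: [3.142, 0.0, 3.087]
ft_force: [0.2, -0.8, 0.4]
opening: 1.0
t 18.68 p [518.5, 67.2, 201.9] rot [3.142, 0.0, 3.087] F [0.2, -0.8, 0.4] M [-0.02, 0.02, 0.01] open 1.0 j6 -1.51
turn -0.0001 then shift xyz [0.0096, -0.0072, 0.1296]
wrist bar [([508.0, 63.4, 105.6], 0.83), ([479.3, 243.6, 104.3], 0.39)]
wrist canister [([511.5, 65.9, -2.0], 0.89)]
t 18.82 p [518.5, 67.2, 201.8] rot [3.141, 0.0, 3.084] F [-0.2, 0.6, 0.4] M [0.02, 0.04, -0.01] open 1.002 j6 -1.51
turn -0.0009 then shift xyz [0.0096, -0.0072, 0.1296]
```

View pics/w14.png

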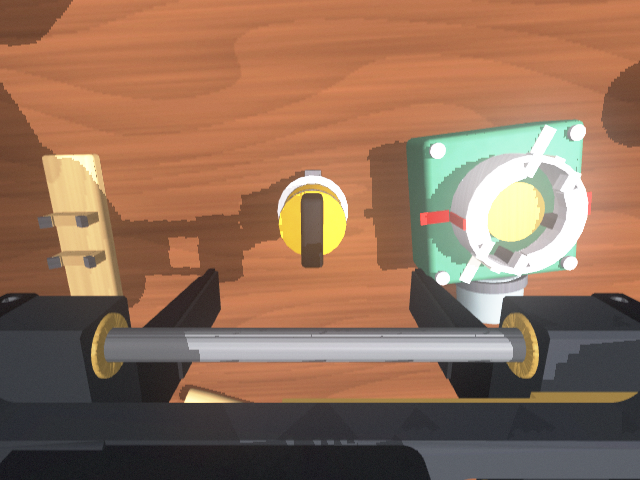

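```bash
python3 - <<'E'
from h import *
m=env.camera_model("wrist"); K=np.array([[m["fx"],0,m["cx"]],[0,m["fy"],m["cy"]],[0,0,1]])
T=np.eye(4);T[:3,:3]=R([np.pi,0,3.087]);T[:3,3]=[518.5,67.2,201.9]; V=(np.linalg.inv(T@m["tool_from_camera"]),K)
for z in (117,118):print(z,[np.round(pix2plane("wrist",u,z,V)[:2],1).tolist() for u in [(312,193.5),(312,266.5),(301,230),(323,230)]])
# collar ellipse centre z=36, rim check
print(np.round(pix2plane("wrist",(313,215),36,V),1))
# rim of socket in this view: ellipse cols 453-587, rows 153-277
print(np.round(pix2plane("wrist",(519.5,215),100,V),1))
for u in [(437.5,151),(578,132),(570,264),(443,279)]: print(np.round(pix2plane("wrist",u,69,V)[:2],1))
E
```

```text
117 [[484.4, 67.5], [538.1, 64.4], [510.1, 58.2], [511.0, 73.8]]
118 [[484.3, 67.5], [537.8, 64.5], [509.9, 58.2], [510.7, 73.8]]
[517.   66.1  36. ]
[511.9 222.3 100. ]
[463.2 169.1]
[454.6 279.6]
[565.8 287.5]
[573.7 177.6]
```

```bash
python3 -m pendant '[0.0125,-0.0045,0.08,0,-1, 0,0,0.08,0,0.5, 0,0,0,0,0.5, 0,0,0,0,0.5, 0,0,0,0,0.5]'; python3 - <<'E'
from h import *
tool(); shot("wrist","w15"); tool([513.5,65.5,93],3.087)
E
```

```text
t: 19.45
eef_pos: [514.0, 65.7, 139.0]
tcp_rot: [3.141, 0.002, 3.087]
ft_force: [-0.1, -0.6, -0.5]
opening: 0.634
t 19.45 p [514.0, 65.7, 139.0] rot [3.141, 0.002, 3.087] F [-0.1, -0.6, -0.5] M [0.01, 0.0, -0.04] open 0.634 j6 -1.52
t 19.5 p [513.9, 65.7, 138.9] rot [3.141, 0.002, 3.088] F [0.4, 0.2, 0.1] M [0.07, -0.04, 0.06] open 0.594 j6 -1.52
turn 0.0002 then shift xyz [0.001, -0.0006, 0.1148]
```

View pics/w15.png

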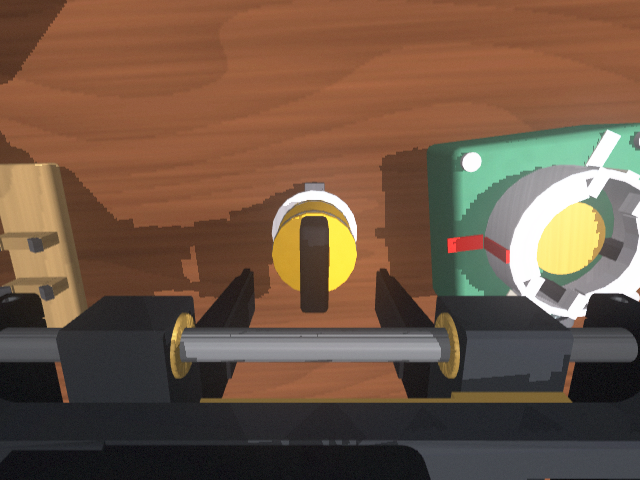

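```bash
python3 - <<'E'
from h import *
m=env.camera_model("wrist"); K=np.array([[m["fx"],0,m["cx"]],[0,m["fy"],m["cy"]],[0,0,1]])
T=np.eye(4);T[:3,:3]=R([np.pi,0,3.087]);T[:3,3]=[514,65.7,139]; V=(np.linalg.inv(T@m["tool_from_camera"]),K)
for cx in (512,514):
  for z in (88,118): print(cx,z,[np.round(proj("wrist",(cx+s*26,66-s*1.4,z),V),1).tolist() for s in (-1,1)])
  a=[np.round(proj("wrist",(cx+s*27,66,88),V),1).tolist() for s in (-1,1)]; print("body top rows",a)
im=cv2.imread("pics/w15.png"); print(im[200:330:3,314].tolist())
E
```

```text
512 88 [[314.6, 211.9], [314.7, 290.7]]
512 118 [[314.6, 223.3], [314.7, 312.2]]
body top rows [[312.2, 210.4], [316.9, 292.1]]
514 88 [[314.8, 215.1], [314.8, 293.6]]
514 118 [[314.8, 226.9], [314.9, 315.4]]
body top rows [[312.4, 213.6], [317.1, 294.9]]
[[99, 119, 132], [58, 127, 165], [56, 127, 167], [60, 120, 153], [82, 132, 159], [73, 213, 247], [51, 60, 73], [52, 61, 75], [52, 59, 74], [60, 66, 81], [64, 71, 83], [65, 69, 83], [64, 70, 86], [65, 71, 85], [63, 70, 84], [57, 64, 79], [50, 60, 76], [46, 54, 73], [47, 59, 76], [46, 57, 76], [45, 56, 73], [43, 53, 72], [40, 54, 72], [44, 53, 72], [43, 53, 71], [42, 53, 69], [40, 51, 68], [39, 49, 67], [41, 48, 67], [37, 45, 66], [43, 50, 65], [39, 48, 63], [41, 48, 64], [38, 50, 61], [37, 48, 61], [38, 45, 58], [39, 46, 59], [39, 45, 58], [60, 92, 145], [67, 97, 152], [66, 97, 152], [66, 98, 159], [67, 99, 159], [70, 70, 75]]
```

```bash
python3 -m pendant '[0,0,0.06,0,0.2, 0,0,0.055,0,0.2, 0,0,0,0,1, 0,0,0,0,1, 0,0,0,0,1, 0,0,0,0,1, 0,0,0,0,1, 0,0,0,0,1]'; python3 - <<'E'
from h import *
tool(); shot("wrist","w16"); tool()
E
```

```text
t: 20.5
eef_pos: [513.9, 65.7, 92.8]
tcp_rot: [3.141, 0.002, 3.088]
ft_force: [-1.1, 0.6, 7.6]
opening: 0.163
t 20.5 p [513.9, 65.7, 92.8] rot [3.141, 0.002, 3.088] F [-1.1, 0.6, 7.6] M [0.08, 0.14, 0.01] open 0.163 j6 -1.52
t 20.55 p [513.9, 65.7, 92.8] rot [3.141, 0.002, 3.088] F [-0.2, -0.7, 6.8] M [0.07, 0.15, 0.04] open 0.166 j6 -1.52
```

View pics/w16.png

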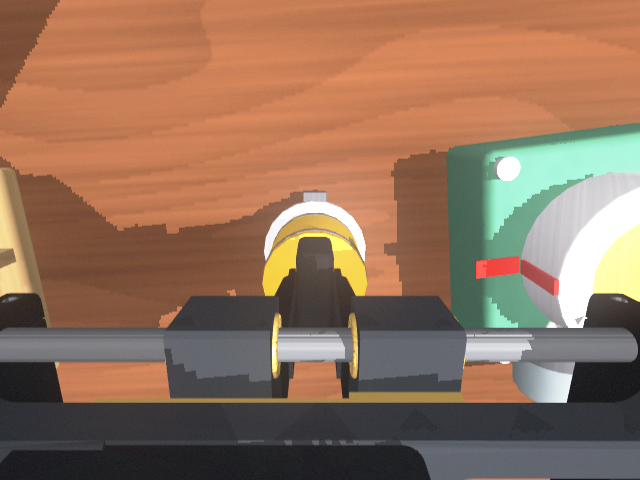

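```bash
python3 -m pendant '[0,0,-0.08,0,1, 0,0,-0.11,0,1, 0,0,-0.12,0,1, 0,0.1,0,0,1, 0,0.1,0,0,1, 0,0.1,0,0,1, 0,0.1,0,0.0418,1, 0,0,0,0.0418,1, 0,0,0,0.0418,1, 0,0,0,0,1]'; python3 - <<'E'
from h import *
shot("wrist","w17"); lm("wrist","canister","bar","lug"); shot("side","s17",(200,100,420,320,3)); lm("side","canister","bar","rim","lug"); shot("top","t17",(170,200,350,320,4));tool([513.7,228,200],2.693)
E
```

```text
t: 21.8
eef_pos: [521.7, 225.5, 215.8]
tcp_rot: [-3.141, -0.0, 2.695]
ft_force: [0.0, -0.2, -3.2]
opening: 0.168
wrist canister [([519.1, 226.1, 125.7], 0.97)]
wrist bar [([516.0, 227.4, 227.6], 0.61)]
wrist lug []
side canister [([517.0, 224.9, 123.5], 0.72)]
side bar [([519.7, 225.8, 228.5], 0.6)]
side rim [([509.4, 226.5, 99.6], 0.87)]
side lug [([553.1, 207.5, 138.0], 0.83)]
t 22.3 p [522.0, 225.4, 215.9] rot [3.141, -0.0, 2.694] F [0.0, 0.5, -2.9] M [-0.06, -0.0, -0.01] open 0.165 j6 -0.83
turn 0.0004 then shift xyz [0.0214, -0.0032, 0.0396]
```

View pics/w17.png

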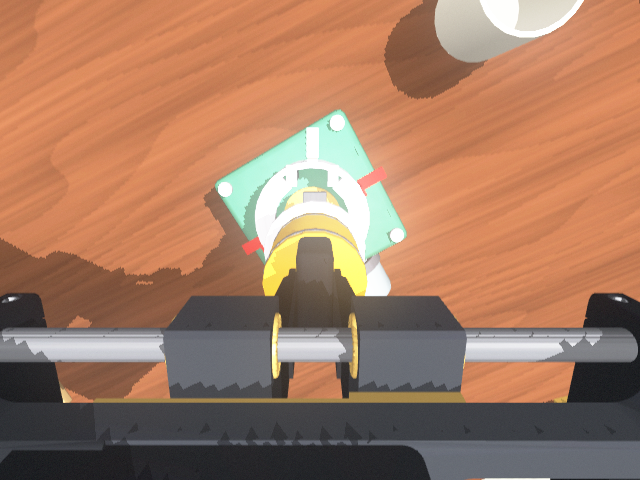

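View pics/s17.png

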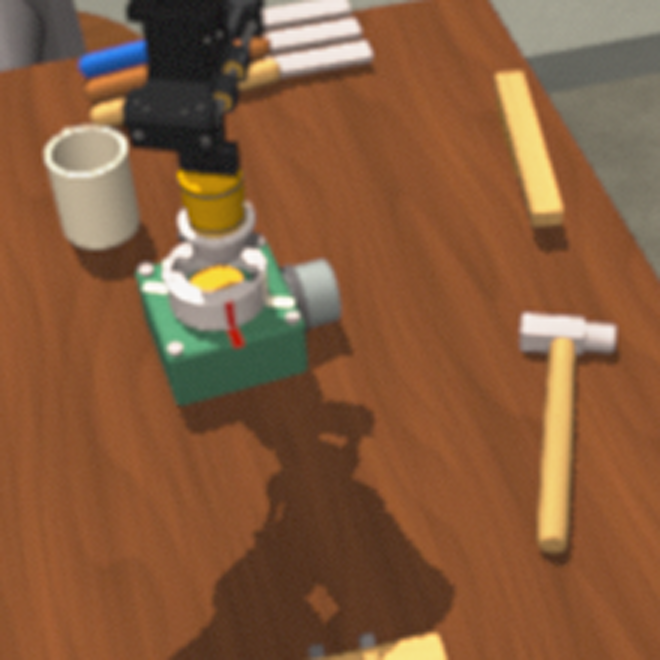

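View pics/t17.png

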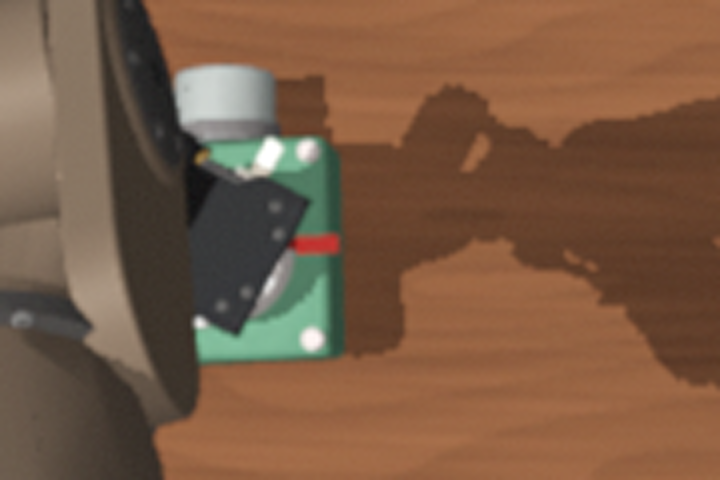

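```bash
python3 -m pendant '[0.0166,-0.003,0.02,0,1, 0,0,0.04,0,1, 0,0,0.01,0,1, 0,0,0,0,1]'; python3 - <<'E'
from h import *
tool([513.6,228,190],2.693);shot("wrist","w18"); lm("wrist","canister","bar");  shot("side","s18",(220,130,330,240,6)); lm("side","canister","bar","rim","lug")
tool()
E
```

```text
t: 22.8
eef_pos: [515.4, 227.2, 187.3]
tcp_rot: [-3.141, -0.001, 2.694]
ft_force: [0.2, -1.0, -2.4]
opening: 0.166
t 22.8 p [515.4, 227.2, 187.3] rot [-3.141, -0.001, 2.694] F [0.2, -1.0, -2.4] M [-0.02, -0.1, 0.05] open 0.166 j6 -0.83
turn 0.0003 then shift xyz [0.0049, -0.0002, -0.0068]
wrist canister [([513.7, 229.2, 93.1], 0.88)]
wrist bar [([509.7, 227.5, 199.9], 0.62)]
side canister [([513.2, 225.2, 102.9], 0.37)]
side bar [([512.6, 226.6, 201.8], 0.76)]
side rim [([512.6, 227.6, 101.1], 0.71), ([514.8, 224.5, 157.6], 0.21)]
side lug [([548.4, 209.6, 108.7], 0.75)]
t 23.2 p [515.5, 227.3, 188.0] rot [3.141, 0.0, 2.694] F [-0.2, 0.2, -3.3] M [-0.01, -0.03, 0.01] open 0.168 j6 -0.83
```

View pics/w18.png

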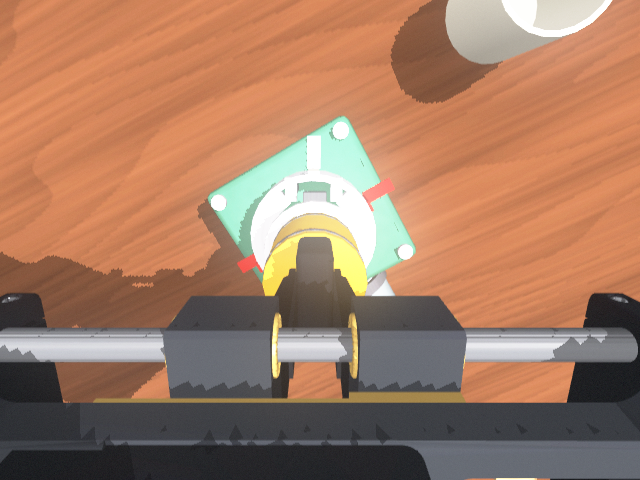

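View pics/s18.png

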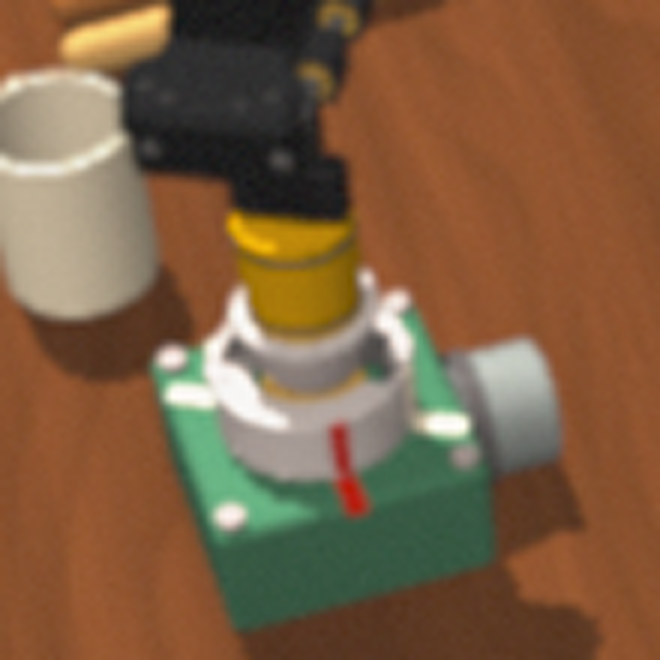

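Lug and slot are aligned: the lug is at column 315 and the slot middle at about 314. The side view shows the canister centred over the bore, so I'll descend in small steps and watch the force.

```bash
python3 -m pendant '[0,0,0.0125,0,1, 0,0,0.0125,0,1, 0,0,0,0,1]'; python3 - <<'E'
from h import *
tool()
E
```

```text
t: 23.58
eef_pos: [515.3, 227.2, 177.2]
tcp_rot: [-3.141, -0.001, 2.694]
ft_force: [0.7, 0.5, -2.5]
opening: 0.171
t 23.57 p [515.3, 227.2, 177.2] rot [-3.141, -0.001, 2.694] F [0.7, 0.5, -2.5] M [0.03, 0.02, -0.01] open 0.171 j6 -0.83
```

```bash
python3 -m pendant '[0,0,0.0125,0,1, 0,0,0.0075,0,1, 0,0,0,0,1]';python3 -m pendant '[0,0,0.0075,0,1, 0,0,0,0,1]'; python3 -m pendant '[0,0,0.005,0,1, 0,0,0,0,1]';
```

```text
t: 23.95
eef_pos: [515.7, 227.3, 170.1]
tcp_rot: [3.141, 0.001, 2.694]
ft_force: [-0.2, 0.4, 3.4]
opening: 0.169
t: 24.2
eef_pos: [515.7, 227.4, 167.1]
tcp_rot: [3.141, 0.001, 2.694]
ft_force: [-0.7, -1.1, 6.2]
opening: 0.166
t: 24.45
eef_pos: [515.7, 227.4, 165.2]
tcp_rot: [3.141, 0.001, 2.694]
ft_force: [-0.8, 0.7, 6.5]
opening: 0.164
```

```bash
python3 -m pendant '[0,0,0.004,0,1, 0,0,0,0,1]';python3 -m pendant '[0,0,0.003,0,1, 0,0,0,0,1]'; python3 - <<'E'
from h import *
tool()
E
```

```text
t: 24.7
eef_pos: [515.7, 227.4, 163.7]
tcp_rot: [3.141, 0.001, 2.694]
ft_force: [-1.0, -0.5, 7.3]
opening: 0.165
t: 24.95
eef_pos: [515.8, 227.3, 162.8]
tcp_rot: [3.141, 0.001, 2.694]
ft_force: [-1.3, -0.2, 10.7]
opening: 0.165
t 24.95 p [515.8, 227.3, 162.8] rot [3.141, 0.001, 2.694] F [-1.3, -0.2, 10.7] M [-0.19, 0.33, 0.03] open 0.165 j6 -0.83
```

```bash
python3 -m pendant '[0,0,0.003,0,1, 0,0,0,0,1]'; python3 - <<'E'
from h import *
tool(); shot("side","s19",(220,130,330,240,6)); shot("wrist","w19")
E
```

```text
t: 25.2
eef_pos: [515.8, 227.4, 162.8]
tcp_rot: [3.14, 0.002, 2.694]
ft_force: [-4.2, -1.8, 21.7]
opening: 0.168
t 25.2 p [515.8, 227.4, 162.8] rot [3.14, 0.002, 2.694] F [-4.2, -1.8, 21.7] M [-0.42, 1.14, 0.01] open 0.168 j6 -0.83
```

View pics/s19.png

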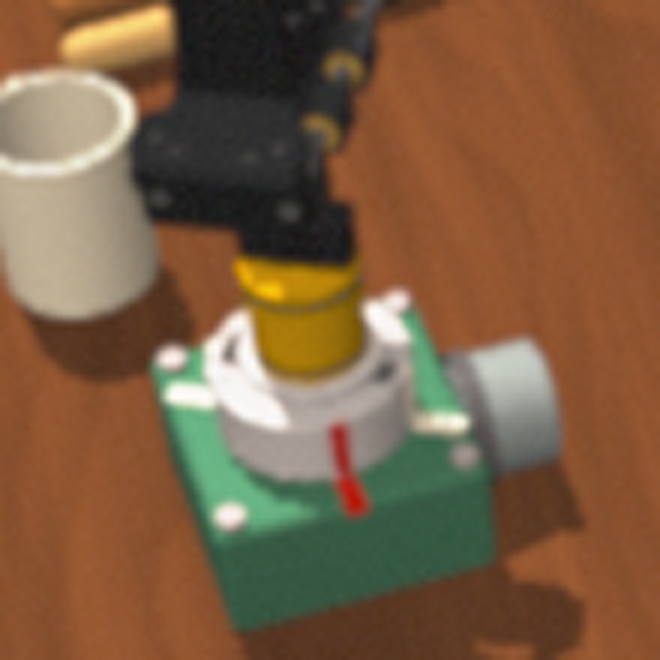

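View pics/w19.png

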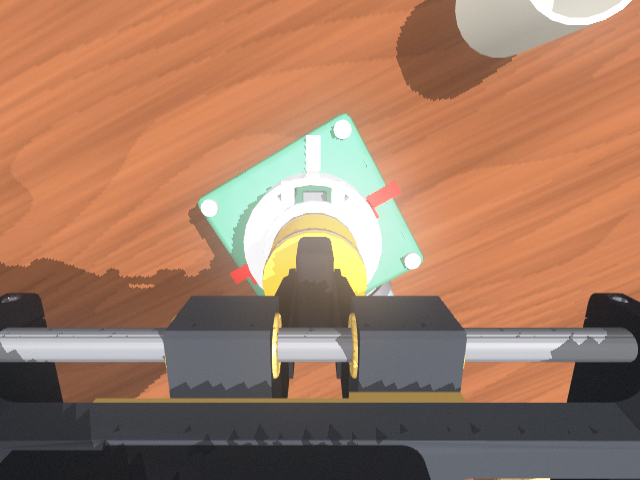

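```bash
python3 -m pendant '[0,0,-0.003,0,1, 0,0,0,0.04,1, 0,0,0,0.04,1, 0,0,0,0.04,1, 0,0,0,0.04,1, 0,0,0,0,1]'; python3 - <<'E'
from h import *
tool()
E
```

```text
t: 26.05
eef_pos: [515.7, 227.4, 162.8]
tcp_rot: [3.14, 0.0, 2.189]
ft_force: [-2.1, -0.6, 10.7]
opening: 0.165
t 26.05 p [515.7, 227.4, 162.8] rot [3.14, 0.0, 2.189] F [-2.1, -0.6, 10.7] M [-0.1, 0.55, -0.18] open 0.165 j6 -0.32
```

```bash
python3 -m pendant '[0,0,0,0.04,1, 0,0,0,0.04,1, 0,0,0,0.04,1, 0,0,0,0.04,1, 0,0,0,0,1]'; python3 -m pendant '[0,0,0,0.013,1, 0,0,0,0,1]';python3 - <<'E'
from h import *
tool()
E
python3 -m pendant '[0,0,0,0.012,1, 0,0,0,0,1]';python3 - <<'E'
from h import *
tool(); shot("wrist","w20")
E
```

```text
t: 26.68
eef_pos: [514.9, 227.6, 162.9]
tcp_rot: [-3.141, -0.001, 1.687]
ft_force: [-6.5, 0.7, 13.5]
opening: 0.164
t: 26.92
eef_pos: [514.7, 227.7, 162.9]
tcp_rot: [-3.141, -0.0, 1.649]
ft_force: [-7.4, 2.2, 13.6]
opening: 0.167
t 26.93 p [514.7, 227.7, 162.9] rot [-3.141, -0.0, 1.649] F [-7.4, 2.2, 13.6] M [0.33, 1.58, 0.71] open 0.167 j6 0.22
t: 27.18
eef_pos: [514.6, 227.6, 163.0]
tcp_rot: [-3.141, -0.0, 1.611]
ft_force: [-7.8, 2.4, 15.2]
opening: 0.174
t 27.18 p [514.6, 227.6, 163.0] rot [-3.141, -0.0, 1.611] F [-7.8, 2.4, 15.2] M [0.2, 1.69, 0.78] open 0.174 j6 0.26
```

View pics/w20.png

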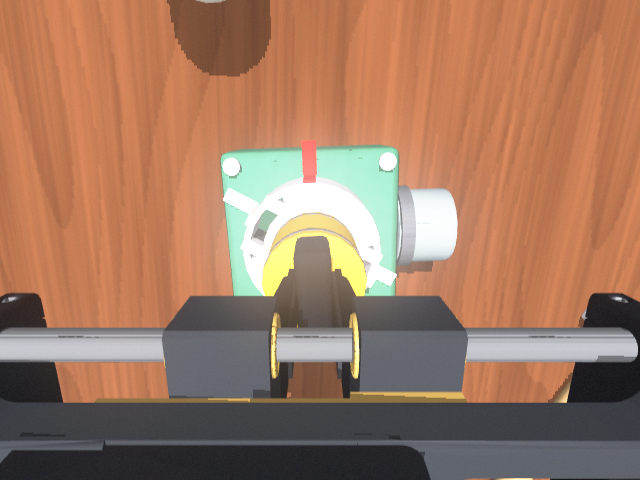

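The moment saturates at about 0.75 Nm, so the canister is at the stop. The bar lies along the red mark at column 310. Releasing now.

```bash
python3 -m pendant '[0,0,0,0,0.4, 0,0,0,0,0, 0,0,0,0,0, 0,0,0,0,0]'; python3 -m pendant '[0,0,-0.05,0,0, 0,0,-0.08,0,0, -0.12,0,-0.05,0,-0.2, -0.12,0,0,0,-0.2,0,0,0,0,-0.2]'; python3 - <<'E'
from h import *
tool(); shot("wrist","w21"); lm("wrist","canister","bar","lug"); shot("side","s21",(220,130,330,240,6)); lm("side","canister","bar","hammer","flux_can","mug","socket","stop"); shot("top","t21")
E
```

```text
t: 27.72
eef_pos: [515.5, 227.2, 161.9]
tcp_rot: [-3.141, 0.0, 1.61]
ft_force: [0.5, 0.4, 0.1]
opening: 0.488
t: 28.35
eef_pos: [519.4, 129.0, 234.3]
tcp_rot: [3.141, 0.0, 1.607]
ft_force: [-0.0, 0.4, -0.1]
opening: 0.596
t 28.35 p [519.4, 129.0, 234.3] rot [3.141, 0.0, 1.607] F [-0.0, 0.4, -0.1] M [-0.04, 0.09, 0.02] open 0.596 j6 0.08
wrist canister [([512.8, 231.2, 72.6], 0.89)]
wrist bar []
wrist lug [([516.6, 191.1, 89.0], 0.84), ([784.9, 31.7, -2.5], 0.4)]
side canister [([512.7, 229.7, 73.8], 0.59), ([511.4, 228.5, 4.7], 0.31)]
side bar [([514.5, 228.2, 175.1], 0.93), ([409.9, -413.0, 0.9], 0.6)]
side hammer [([408.6, -412.7, 2.3], 0.74), ([771.8, 28.4, 2.5], 0.66)]
side flux_can [([410.4, -414.5, -2.1], 0.75)]
side mug [([422.3, 442.7, 4.2], 0.85), ([773.8, 30.4, 4.5], 0.69), ([512.4, 229.1, 178.7], 0.5)]
side socket [([509.2, 228.4, 1.5], 0.75)]
side stop [([515.0, 263.2, 100.5], 0.69), ([512.7, 227.6, 72.8], 0.41)]
```

View pics/w21.png

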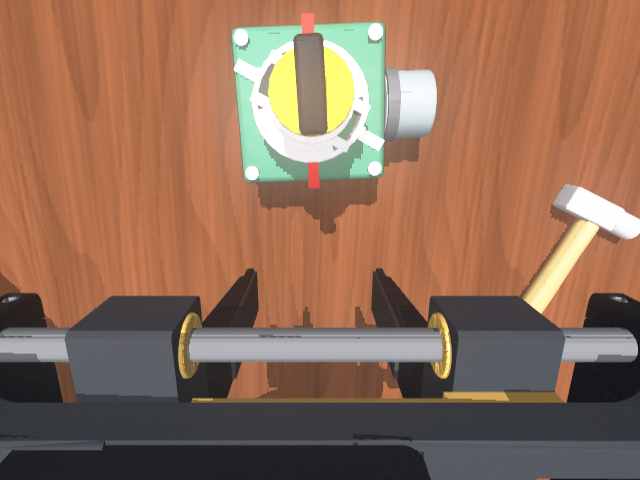

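View pics/s21.png

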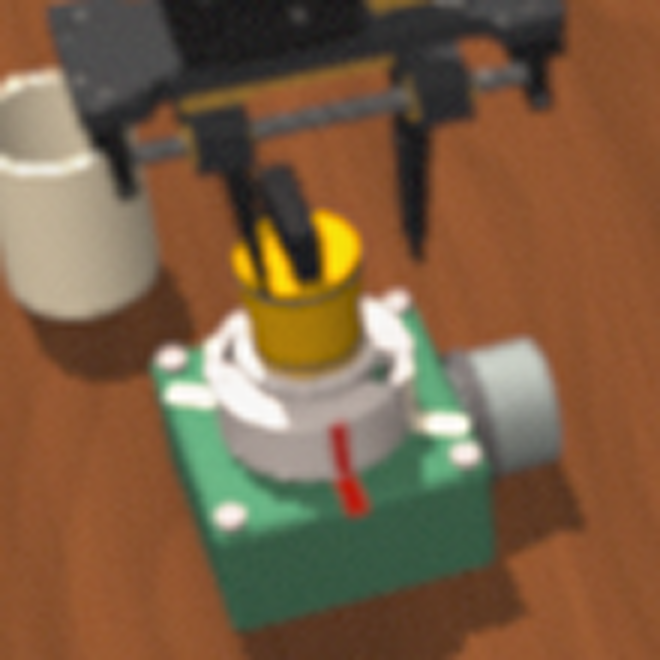

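```bash
python3 - <<'E'
from h import *
im=env.read_camera("wrist"); V=view("wrist")
P=lambda u,z: pix2plane("wrist",u,z,V)
def ang(a,b): e=a-b; return round(np.degrees(np.arctan2(e[1],e[0])),1)
print("bar top edges L",ang(P((295,42),190),P((300,130),190)),"R",ang(P((322,42),190),P((326,130),190)))
print("red",ang(P((307.5,22),68),P((313.5,176),68)),"screws",ang(P((241,37),69),P((252,173),69)),ang(P((376,32),69),P((375,169),69)))
g=cv2.inRange(im,(20,15,10),(95,80,70)); g[:30]=0;g[140:]=0;g[:,:285]=0;g[:,335:]=0
n,l,st,c=cv2.connectedComponentsWithStats(g); i=1+np.argmax(st[1:,4]); print(st[i])
r=[]
for y in range(50,128,4):
    x=np.where(l[y]==i)[0]; r.append((x.min(),x.max(),y))
r=np.array(r); 
for k in (0,1):
    m=np.polyfit(r[:,2],r[:,k],1); print(k,ang(P((np.polyval(m,50),50),190.5),P((np.polyval(m,125),125),190.5)))
E
```

```text
bar top edges L 95.0 R 95.4
red 94.5 screws 94.4 94.3Traceback (most recent call last):
  File "<stdin>", line 8, in <module>
    return _wrapfunc(a, 'argmax', axis=axis, out=out, **kwds)
    return bound(*args, **kwds)
ValueError: attempt to get argmax of an empty sequence
```

View pics/t21.png

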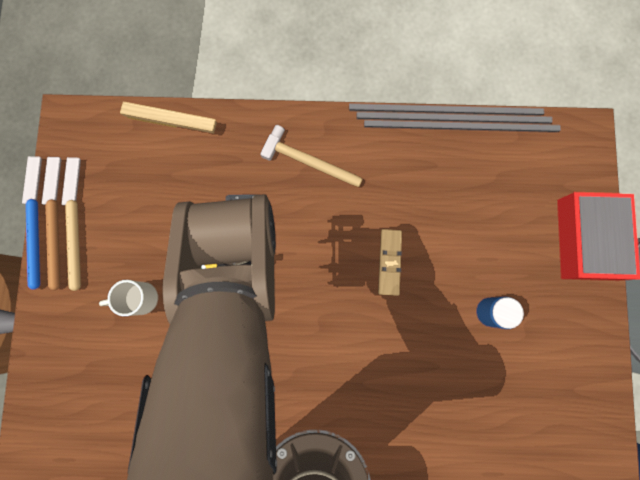

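```bash
python3 -m pendant '[0,0,0,0,-0.2, 0,0,0,0,-0.2]'; python3 - <<'E'
from cell import env
print(env.job_done())
E
```

```text
t: 29.3
eef_pos: [519.2, 131.3, 234.0]
tcp_rot: [3.142, -0.0, 1.61]
ft_force: [1.3, 0.2, -0.5]
opening: 0.6
the job is handed in; nothing more can be done
None
```

The filter canister is refitted in the forge blower's socket, turned to the stop at the red marks and released. I handed the job in at t = 29.3 s of the 72 s allowed.

**How it went:**
- I gripped the canister by the ends of its bar and lifted it from the cradle. It swung foot-down to about 48° in the pads and stuck there.
- I pushed its foot against the side of the socket's housing to bring it vertical, stood it on the bench at about (514, 64) and let go.
- I took it again across the bar, lined the lugs up with the slots and pushed down until the collar met the rim. I then turned it about 60° clockwise until it met the stop.

**Last checks:**
- **Seated:** the networks put the canister's origin at z = 72.6 mm (wrist) and 73.8 mm (side). Locked and lifted by the spring it should be at 72.5 mm.
- **At the stop:** the bar measures about 95.2° against the socket's y axis at about 94.3°, so they agree within 1°.
- **Released:** after letting go, the wrist force was near 0 N with the gripper clear.
- **Bystanders:** the hammer, can and mug look unmoved in the top picture.

**What was off:**
- **Setting down:** the bench was reached sooner than I expected. The wrist briefly showed 45 N through the canister before I eased off and released it. That is under the 120 N wrist limit. It acted through the held canister, so I don't count it against the 40 N limit on the gripper's body.
- **Camera disagreement:** the camera estimates of the canister's position differed from the tool position by 2–3 mm along the bar. It still went in without sticking.
- **Failed check:** one last script, meant to refine the bar angle by colour, failed. The angle above comes from edges I picked by hand in the picture.

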